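Open the ratchet clamp on a set candle mould

ROBOT

A 7-joint arm with a two-finger parallel gripper is mounted at the origin on a cart in front of the work surface, level with it; the furniture and walls round the work are solid. World frame = base frame: x ahead of the robot, y to its left, z up, the work surface at z = 0. Lengths are in mm, angles in rad, forces in N, time in s.
With the tool pointing down it reaches from about 400 to 925 mm from the base axis. Payload 4.1 kg.
Tool frame: the origin (TCP) lies on the centre line of the jaws, within the pads' length; the fingertips stand 25 mm ahead of it and the grasp point (between the pads) lies 6 mm ahead of it; z points along the fingers, y is the line along which they close (so a half turn about z gives the same grasp; the last joint's range is limited). The gripper opens to 85 mm and grips with 20 to 120 N. Pads are 22 mm wide; open, the fingers measure 114 mm over their backs; the gripper's body (76 mm by 85 mm) begins 54 mm behind the grasp point. The pads swing forward as they close: fully open they stand 13 mm farther back than shut.
Start: joints at [-1.317, 0.398, 0.045, 1.537, -0.019, 1.207, -0.051], TCP at [224.572, 610.006, 256.347] pointing down, gripper open.
Joint ranges: [-2.82, 2.82], [-0.49, 2.23], [-1.37, 1.46], [0, 2.46], [-1.36, 4.5], [0.23, 2], [-2.94, 2.94]. Speed limits (rad/s): [2.57, 2.57, 3.14, 3.14, 3.14, 3.14, 3.14].

INTERFACE

Orientations are given as a unit quaternion [w, x, y, z].
In Python, from cell import get_obs, snapshot, hand_in, masks_of, mark_of gives the robot as it stands. The module is installed in compiled form; this text tells all that it offers.
- The arm moves only by the tool play_rows, never from a script. Its argument "rows" is a list of rows, each an object with "xyz": the shift along the tool's x, y, z in m, a list of three; "delta_rot": the turn, a rotation vector about the tool's x, y, z in rad, a list of three; "fingers": the closure in counts, from 0 (fully open) to 255 (shut). A call has 1 to 5 rows; each row shifts and turns the commanded pose from where the row before left it, along the tool's axes as they then stand; what a row does not reach is not made up. A row lasts 1/12 s, in which the tool goes at most 41.7 mm and 7.16 degrees, less where a joint would pass 70% of its speed; a pose out of reach is approached as far as the arm can. A call is refused whole if a number of a shift passes 0.0417 or a number of a turn 0.125, either way. A call with a gripper value outside its range is refused whole. The fingers move at their own pace and stop on an object; "grip_force" is the grip in N (left out, the last holds). Time passes only in rows, so rows that do not move let the fingers close. It gives the time, the measured TCP pose, the force, the opening and the grip force at its end, in the units of the state.
- get_obs(): the state, without advancing time (a new reading comes with each control period).
- snapshot(name): name is "side" or "top" or "wrist"; returns a dict with "pixels" (480x640x3 uint8, blue, green, red), "camera_matrix" (3x3 intrinsics, pixels), "distortion" ([k1, k2, p1, p2, k3] as OpenCV has them; the pictures are not rectified), "camera_from_world" (4x4, takes a point from world to camera coordinates). Camera axes: x right, y up, looking along -z (the intrinsics and any distortion apply to the point x, -y, -z); pixel columns grow to the right and rows downward; lengths in mm; the calibration is good to about 2 mm. A picture is of the moment at which its call begins. There is no depth.
- hand_in(): hands the job in; it is judged then, once.
Trained networks look in a picture, given as the dict that the camera call returned (one of the last four; its "shot" number tells which), for a name from the list of things; names that differ only in an ending like _2 or _b are one class to them, and where a whole thing is asked for, a point or a joint stands for the part that bears it (a point fixed in the world has none). Each returns a list of dicts, best first, with "p" (0 to 1); they miss things now and then, are a little off and sometimes report something else, mostly with a low value. They report only what shows in the picture. A call takes as long as a camera call. They do not tell look-alikes from the thing itself.
- masks_of(picture, thing): "pixels" (480x640 bool, what is visible of it) and "extent" ([centre column, centre row, width, height] in pixels, round what is visible of it).
- mark_of(picture, thing): "position" ([row, column] in pixels: a listed point, or the origin of a listed thing).
The state is a dict: "clock": time; "joint_positions": joint angles; "joint_vel": joint speeds; "joint_torque": joint torques, N m; "eef_pos": TCP position; "ee_rot": TCP orientation; "contact_force": force on the tool from outside, world axes, zero at the start; "moment": the same for the moment, N m; "width": finger opening in mm; "grasp_force": force on a finger pad.
Only numpy, scipy, OpenCV 4.12 (cv2) and the standard library are available. Lean on these libraries where they do the work, as an engineer would, in place of code of your own. Each camera call takes 0.05 s, during which the arm holds its last target. There are 200 camera calls.

TASK

The candle in the ivory dome mould has set, so open the ratchet clamp that holds the mould: press the thumb lever on the sliding jaw down with a fingertip to lift its pawl out of the teeth and, keeping it pressed, push the jaw back along its bar until it is fully home against the end stop, then let the lever spring up again. Press and push gently, gripping and lifting nothing; leave the mould standing in its place on the clamp's base and the things round the clamp undisturbed.

Things in the scene. Friction and masses are not known exactly. Their poses are not given: they have to be found in the camera images.
- clamp: Ratchet mould clamp fixed on the table, bare metal, wooden V-shaped jaw linings. Origin on the table under the toothed bar's centre line; x runs along the bar the way the jaw opens (from the mould to the end stop), y across, z up. Base plate 10 mm thick, 110 mm wide, x from -190 to +196 mm; bar 24 mm wide, 36 mm high. Fixed jaw, 70 mm high, at the -x end. Position and yaw vary.
- stop_face (a point): The end stop: this point is on the clamp's centre line 23 mm above the table, at the face of two rubber bumpers on a steel block 52 mm high at the clamp's +x end, 166 mm along clamp x. The rear end of the sliding jaw's frame meets the bumpers when the jaw is fully home.
- jaw (a joint): Position of the sliding jaw along the bar in m: 0 closed on the mould (the start), 0.09 fully home against the end stop. Saw teeth of 10 mm pitch lock it against opening unless the release lever is pressed. It slides with about 3 N of friction plus 15 N per m/s and stays where it is left.
- release (a joint): Angle of the thumb lever on the sliding jaw in rad: 0 up (pawl in the teeth), 0.28 pressed to its stop; pawl clear from about 0.11. It turns on a pin across the bar, 24 mm behind the pad's rear edge, 50 mm above the table: the pad tilts down, front edge lowest. Spring 0.09 N m at rest, 0.21 pressed: 2 to 5 N mid-pad, 4 to 9 N at the rear edge. Let go with the jaw home, it returns below 0.05.
- release_pad (a point): Centre of the top of the lever's dark ribbed pad, 40 mm along the bar, 36 mm wide, 56 mm above the table at rest, rear edge 4 mm short of the heel block. Free space over it along the bar: 54 mm, between the jaw's steel back plate (72 mm high, mould side) and the heel block. Fully pressed it is 12 mm lower; a flat fingertip close to the heel needs to go 5 to 6 mm below rest height.
- heel_face (a point): Centre of the upright front face of the heel block, the steel block on the sliding jaw just behind the pad: the face to push against, 44 mm wide, from 58 to 80 mm above the table (this point at 70 mm), looking towards the mould (clamp -x). It lies 24 mm behind the pad's centre along clamp x and moves with the jaw.
- dome_mould: Ivory silicone dome candle mould, round, 72 mm diameter, 77 mm high, 0.16 kg, loose; it stands on the clamp's base plate (10 mm above the table) between the jaws, its top 87 mm above the table. Origin at the centre of its underside.
- wick_tin: Bystander: round tin 62 mm in diameter, 42 mm high, standing loose on the table beside the clamp. Origin at the centre of its underside.
- heart_mould: Bystander: small ivory heart mould 54x60x48 mm, standing loose on the table beside the clamp. Origin at the centre of its underside.
- thermometer: Bystander: probe thermometer 205 mm long, 17 mm thick, lying loose on the table beside the clamp. Origin at the middle of its length, underside.
Mind the look-alikes: they are no part of the job. What is shaped like the dome_mould but red is not meant.

How it is judged:
By the outcome, as a careful person would: the job done as asked, in the order asked, and still so for the second after the job is handed in, with the robot touching nothing.
It also fails if it takes over 35 s, if anything falls off the work surface, if the arm or the gripper's body presses on something with over 40 N, if the wrist force passes 120 N, or if a joint passes its speed limit or range.

## Working session

There is one attempt and no reset: what is moved stays moved. The work goes in short steps, Python scripts to look and compute and a tool call to move; the robot and the scene stay as the last step left them, time stands still between calls to the robot, and variables do not carry over. Pictures are saved under pics/ and viewed, at most 10 in all, crops included, and the job is handed in when it is done.

Besides the shell and the picture viewer there is one more tool, called after "Request:" as a command line: name --argument value ..., lists and objects as JSON in quotes. play_rows: Moves the arm, as the interface text tells. Its arguments: {"type":"object","properties":{"rows":{"type":"array"},"grip_force":{"type":"number"}},"required":["rows"]}

```bash
mkdir -p pics; cat > h.py <<'E'
import numpy as np, cv2
from cell import *
def ray(s,px):
    K=np.array(s["camera_matrix"]);d=np.array(s["distortion"]);T=np.array(s["camera_from_world"])
    u=cv2.undistortPoints(np.array([[px]],float),K,d)[0,0]
    R=T[:3,:3];c=-R.T@T[:3,3]
    return c,R.T@np.array([u[0],-u[1],-1.])
def at_z(s,px,z):
    c,r=ray(s,px);return c+r*(z-c[2])/r[2]
def proj(s,P):
    K=np.array(s["camera_matrix"]);d=np.array(s["distortion"]);T=np.array(s["camera_from_world"])
    p=T[:3,:3]@np.array(P,float)+T[:3,3]
    return cv2.projectPoints(np.array([[[p[0],-p[1],-p[2]]]]),np.zeros(3),np.zeros(3),K,d)[0][0,0]
def tri(rs):
    A=0;b=0
    for c,r in rs:
        r=r/np.linalg.norm(r);M=np.eye(3)-np.outer(r,r);A=A+M;b=b+M@c
    return np.linalg.solve(A,b)
E
python3 - <<'E'
from h import *
np.set_printoptions(precision=1,suppress=True)
S={n:snapshot(n) for n in("top","side","wrist")}
Z=dict(stop_face=23,release_pad=56,heel_face=70,clamp=0,dome_mould=10,wick_tin=0,heart_mould=0,thermometer=0)
for n,s in S.items(): cv2.imwrite(f"pics/{n}0.png",s["pixels"])
for t,z in Z.items():
    for n,s in S.items():
        for m in mark_of(s,t)[:2]:
            r,c=m["position"];print(t,n,round(m["p"],2),(round(c),round(r)),at_z(s,(c,r),z)[:2])
o=get_obs();print(o["eef_pos"],o["ee_rot"],o["width"],o["clock"])
E
```

```text
stop_face top 0.55 (400, 276) [ 509.  -191.4]
stop_face side 0.61 (380, 202) [ 506.5 -188.6]
release_pad top 0.94 (328, 243) [579.8 -24.9]
release_pad side 0.57 (382, 203) [ 500.3 -132.9]
release_pad side 0.54 (340, 234) [574.7 -17.6]
heel_face top 0.84 (334, 250) [563.2 -39.6]
heel_face top 0.5 (326, 242) [579.5 -20.3]
heel_face side 0.88 (342, 222) [571.7 -35.3]
clamp top 0.66 (335, 251) [567.2 -41.7]
clamp side 0.77 (343, 248) [572.1 -46.2]
dome_mould top 0.85 (209, 288) [477.9 247.2]
dome_mould top 0.82 (236, 170) [758.4 196.1]
dome_mould side 0.73 (394, 375) [466.3 253. ]
dome_mould side 0.67 (213, 331) [754.3 200.9]
wick_tin side 0.87 (317, 219) [ 639.4 -143.9]
heart_mould top 0.93 (311, 187) [720.5  16.1]
heart_mould side 0.96 (260, 261) [726.    8.5]
heart_mould side 0.5 (314, 282) [614.1  56.1]
thermometer top 0.84 (320, 288) [481.5  -8.7]
thermometer side 0.84 (392, 266) [475.1  -0.3]
[224.6 610.  256.3] [0.  0.2 1.  0. ] 85.3114934531075 1.35
```

```bash
python3 - <<'E'
import cv2,numpy as np
t=cv2.imread("pics/top0.png")[140:320,180:440];s=cv2.imread("pics/side0.png")[150:420,180:460]
a=cv2.resize(t,(800,554));b=cv2.resize(s,(600,579))
cv2.imwrite("pics/tc.png",a);cv2.imwrite("pics/sc.png",b)
E
```

```text
(no output)
```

View pics/tc.png

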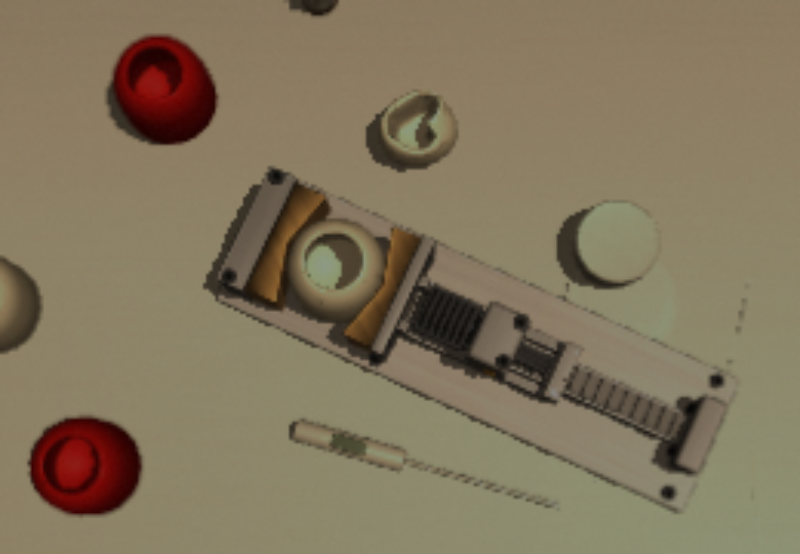

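View pics/sc.png

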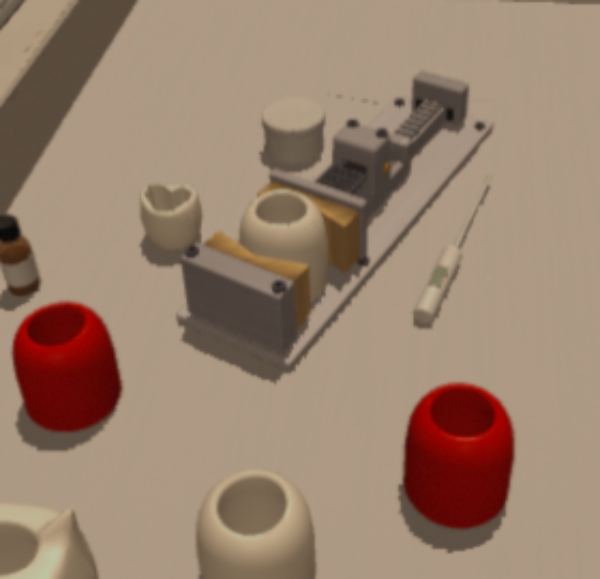

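The top view shows the clamp running from upper left to lower right, with the end stop at full-image px (405,281). The pad is at (326,241) and the heel block at (340,249). The ivory dome sits between the jaws at (289,228). The tin, heart and thermometer lie beside the clamp, clear of the bar. Next I'll get the axis from the base-plate corners.

```bash
cat > c.py <<'E'
from h import *
from scipy.spatial.transform import Rotation as R
np.set_printoptions(precision=2,suppress=True)
s=snapshot("top");sd=snapshot("side")
c=[(250.8,236.9),(267.1,194.6),(419.8,262.9),(401.6,306.4)]
P=np.array([at_z(s,p,10)[:2] for p in c]);print(P)
print("len",np.linalg.norm(P[3]-P[0]),np.linalg.norm(P[2]-P[1]),"wid",np.linalg.norm(P[1]-P[0]),np.linalg.norm(P[2]-P[3]))
d=(P[2]+P[3]-P[0]-P[1]);d/=np.linalg.norm(d);mid=P.mean(0)
O=mid-3*d;print("origin",O,"axis",d,"yaw",np.arctan2(d[1],d[0]))
def best(s,t,z,i=0):
    r,cc=mark_of(s,t)[i]["position"];return at_z(s,(cc,r),z)[:2]
n=np.array([-d[1],d[0]])
for a,t,z in((s,"release_pad",56),(s,"heel_face",70),(sd,"heel_face",70),(s,"stop_face",23)):
    q=best(a,t,z)-O;print(t,"along",q@d,"across",q@n)
o=get_obs();q=o["ee_rot"];M=R.from_quat([q[1],q[2],q[3],q[0]]).as_matrix();print(M)
y=M[:2,1];x=M[:2,0]
print("tool x yaw",np.arctan2(x[1],x[0]),o["contact_force"],o["clock"])
E
python3 c.py
```

```text
[[ 597.29  154.37]
 [ 698.49  118.94]
 [ 540.99 -238.78]
 [ 440.64 -195.77]]
len 383.5864684029084 390.85925825843157 wid 107.21643056935254 109.17861988739644
origin [570.57 -37.56] axis [-0.41 -0.91] yaw -1.9884957384584674
release_pad along -13.571941299528861 across 3.142400230456958
heel_face along 6.0180399653671 across -0.5634696765035545
heel_face along 1.7234333855027368 across 3.2082507031245076
stop_face along 168.18011433897405 across 5.291449093249675
[[-0.94  0.35  0.  ]
 [ 0.35  0.94  0.  ]
 [-0.    0.   -1.  ]]
tool x yaw 2.7888109728166017 [-0.22  0.01  0.19] 1.65
```

```bash
cat > plan.py <<'E'
# rows for a straight world move with a turn about tool z
import sys; from h import *
from scipy.spatial.transform import Rotation as R
def rows(target,turn,n,f=255):
    o=get_obs();q=o["ee_rot"];r=R.from_quat([q[1],q[2],q[3],q[0]])
    d=(np.array(target)-o["eef_pos"])/n/1000
    for i in range(n):
        t=r.inv().apply(d);print([round(float(v),4) for v in t],round(turn/n,4))
        r=r*R.from_rotvec([0,0,turn/n])
if __name__=="__main__":
    a=list(map(float,sys.argv[1:]));rows(a[:3],a[3],int(a[4]))
E
python3 plan.py 577 -22 236 1.636 20
```

```text
[-0.0275, -0.0236, 0.001] 0.0818
[-0.0293, -0.0212, 0.001] 0.0818
[-0.0309, -0.0188, 0.001] 0.0818
[-0.0324, -0.0162, 0.001] 0.0818
[-0.0336, -0.0135, 0.001] 0.0818
[-0.0346, -0.0107, 0.001] 0.0818
[-0.0353, -0.0078, 0.001] 0.0818
[-0.0358, -0.0049, 0.001] 0.0818
[-0.0361, -0.002, 0.001] 0.0818
[-0.0362, 0.001, 0.001] 0.0818
[-0.036, 0.0039, 0.001] 0.0818
[-0.0355, 0.0068, 0.001] 0.0818
[-0.0348, 0.0097, 0.001] 0.0818
[-0.0339, 0.0125, 0.001] 0.0818
[-0.0328, 0.0153, 0.001] 0.0818
[-0.0314, 0.0179, 0.001] 0.0818
[-0.0299, 0.0204, 0.001] 0.0818
[-0.0281, 0.0228, 0.001] 0.0818
[-0.0261, 0.025, 0.001] 0.0818
[-0.024, 0.0271, 0.001] 0.0818
```

Request:
play_rows --rows '[{"xyz": [-0.0275, -0.0236, 0.001], "delta_rot": [0, 0, 0.0818], "fingers": 255}, {"xyz": [-0.0293, -0.0212, 0.001], "delta_rot": [0, 0, 0.0818], "fingers": 255}, {"xyz": [-0.0309, -0.0188, 0.001], "delta_rot": [0, 0, 0.0818], "fingers": 255}, {"xyz": [-0.0324, -0.0162, 0.001], "delta_rot": [0, 0, 0.0818], "fingers": 255}, {"xyz": [-0.0336, -0.0135, 0.001], "delta_rot": [0, 0, 0.0818], "fingers": 255}]' --grip_force 20

```text
clock: 2.07
eef_pos: [313.4, 450.4, 251.4]
ee_rot: [-0.0, 0.373, 0.928, 0.0]
contact_force: [0.8, -0.7, 0.6]
width: 25.8
grasp_force: 0.0
```

Request:
play_rows --rows '[{"xyz": [-0.0346, -0.0107, 0.001], "delta_rot": [0, 0, 0.0818], "fingers": 255}, {"xyz": [-0.0353, -0.0078, 0.001], "delta_rot": [0, 0, 0.0818], "fingers": 255}, {"xyz": [-0.0358, -0.0049, 0.001], "delta_rot": [0, 0, 0.0818], "fingers": 255}, {"xyz": [-0.0361, -0.002, 0.001], "delta_rot": [0, 0, 0.0818], "fingers": 255}, {"xyz": [-0.0362, 0.001, 0.001], "delta_rot": [0, 0, 0.0818], "fingers": 255}]'

```text
clock: 2.48
eef_pos: [401.5, 292.4, 246.6]
ee_rot: [-0.0, 0.554, 0.832, 0.0]
contact_force: [0.8, 0.6, -0.6]
width: -0.0
grasp_force: 0.0
```

Request:
play_rows --rows '[{"xyz": [-0.036, 0.0039, 0.001], "delta_rot": [0, 0, 0.0818], "fingers": 255}, {"xyz": [-0.0355, 0.0068, 0.001], "delta_rot": [0, 0, 0.0818], "fingers": 255}, {"xyz": [-0.0348, 0.0097, 0.001], "delta_rot": [0, 0, 0.0818], "fingers": 255}, {"xyz": [-0.0339, 0.0125, 0.001], "delta_rot": [0, 0, 0.0818], "fingers": 255}, {"xyz": [-0.0328, 0.0153, 0.001], "delta_rot": [0, 0, 0.0818], "fingers": 255}]'

```text
clock: 2.9
eef_pos: [489.5, 134.5, 241.7]
ee_rot: [-0.0, 0.712, 0.703, 0.001]
contact_force: [0.4, 0.2, 0.1]
width: -0.2
grasp_force: 0.0
```

Request:
play_rows --rows '[{"xyz": [-0.0314, 0.0179, 0.001], "delta_rot": [0, 0, 0.0818], "fingers": 255}, {"xyz": [-0.0299, 0.0204, 0.001], "delta_rot": [0, 0, 0.0818], "fingers": 255}, {"xyz": [-0.0281, 0.0228, 0.001], "delta_rot": [0, 0, 0.0818], "fingers": 255}, {"xyz": [-0.0261, 0.025, 0.001], "delta_rot": [0, 0, 0.0818], "fingers": 255}, {"xyz": [-0.024, 0.0271, 0.001], "delta_rot": [0, 0, 0.0818], "fingers": 255}]'

```text
clock: 3.32
eef_pos: [577.8, -23.3, 236.6]
ee_rot: [-0.0, 0.839, 0.544, 0.0]
contact_force: [0.8, 0.7, -0.4]
width: 0.0
grasp_force: 0.0
```

```bash
python3 - <<'E'
from h import *
from scipy.spatial.transform import Rotation as R
np.set_printoptions(precision=2,suppress=True)
O=np.array([570.57,-37.56]);d=np.array([-.4056,-.914]);n=np.array([.914,-.4056])
s=snapshot("wrist");cv2.imwrite("pics/w1.png",s["pixels"])
for t,z in dict(stop_face=23,release_pad=56,heel_face=70,clamp=0,dome_mould=10).items():
    for m in mark_of(s,t)[:2]:
        r,c=m["position"];p=at_z(s,(c,r),z)[:2];print(t,round(m["p"],2),(round(c),round(r)),p,(p-O)@d,(p-O)@n)
o=get_obs();q=o["ee_rot"];print(o["eef_pos"],R.from_quat([q[1],q[2],q[3],q[0]]).as_matrix(),o["width"],o["clock"],o["contact_force"])
E
```

```text
release_pad 0.97 (316, 207) [578.52 -16.61] -22.374951032121633 -1.236790623286418
heel_face 0.96 (318, 243) [569.69 -39.18] 1.8370170315003396 -0.14457123250556447
clamp 0.85 (316, 215) [569.1  -36.34] -0.5241973713103945 -1.8375413310175515
dome_mould 0.76 (316, 76) [616.45  68.33] -115.39219130796484 -1.018471671901466
[576.77 -20.3  236.08] [[ 0.4   0.91 -0.  ]
 [ 0.91 -0.4   0.  ]
 [ 0.   -0.   -1.  ]] -0.16769951779375966 3.6167 [0.05 0.56 1.  ]
```

View pics/w1.png

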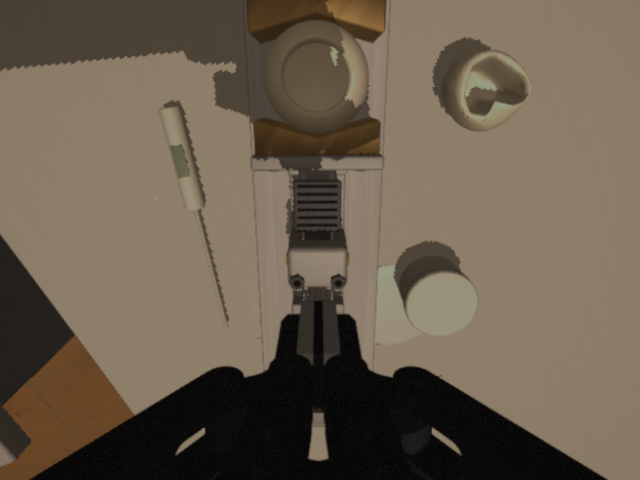

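The wrist view has the pad at (316,207), the heel edge at (318,243) and the fingers closed and aligned with the bar. Pad to heel measures 24.2 mm against 24 mm given. Next I go down to just above the pad.

Request:
play_rows --rows '[{"xyz": [-0.002, 0.0006, 0.02], "delta_rot": [0, 0, 0], "fingers": 255}, {"xyz": [-0.002, 0, 0.035], "delta_rot": [0, 0, 0], "fingers": 255}, {"xyz": [-0.0013, 0, 0.035], "delta_rot": [0, 0, 0], "fingers": 255}, {"xyz": [0, 0, 0.03], "delta_rot": [0, 0, 0], "fingers": 255}, {"xyz": [0, 0, 0.015], "delta_rot": [0, 0, 0], "fingers": 255}]'

```text
clock: 4.03
eef_pos: [572.6, -24.2, 97.7]
ee_rot: [-0.002, 0.837, 0.547, -0.002]
contact_force: [-0.3, -0.4, 0.1]
width: 0.3
grasp_force: 0.0
```

```bash
python3 - <<'E'
from h import *
np.set_printoptions(precision=2,suppress=True)
O=np.array([570.57,-37.56]);d=np.array([-.4056,-.914]);n=np.array([.914,-.4056])
s=snapshot("wrist");a=s["pixels"]
sd=snapshot("side")["pixels"][200:280,300:400]
cv2.imwrite("pics/m2.png",np.hstack([cv2.resize(a[100:460,200:440],(400,600)),cv2.resize(sd,(400,600)[:1]+(320,),interpolation=2) if 0 else cv2.copyMakeBorder(cv2.resize(sd,(400,320)),0,280,0,0,0)]))
for t,z in dict(release_pad=56,heel_face=70).items():
    for m in mark_of(s,t)[:1]:
        r,c=m["position"];p=at_z(s,(c,r),z)[:2];print(t,round(m["p"],2),(round(c),round(r)),p,(p-O)@d,(p-O)@n)
o=get_obs();p=o["eef_pos"][:2]-O;print(o["eef_pos"],p@d,p@n,o["clock"],o["contact_force"])
E
```

```text
release_pad 0.81 (326, 281) [578.47 -16.36] -22.58002615680885 -1.3804993090854705
[575.81 -25.61 101.92] -13.050298809366486 -0.05786872765561757 4.2333 [0.87 0.21 0.12]
```

View pics/m2.png

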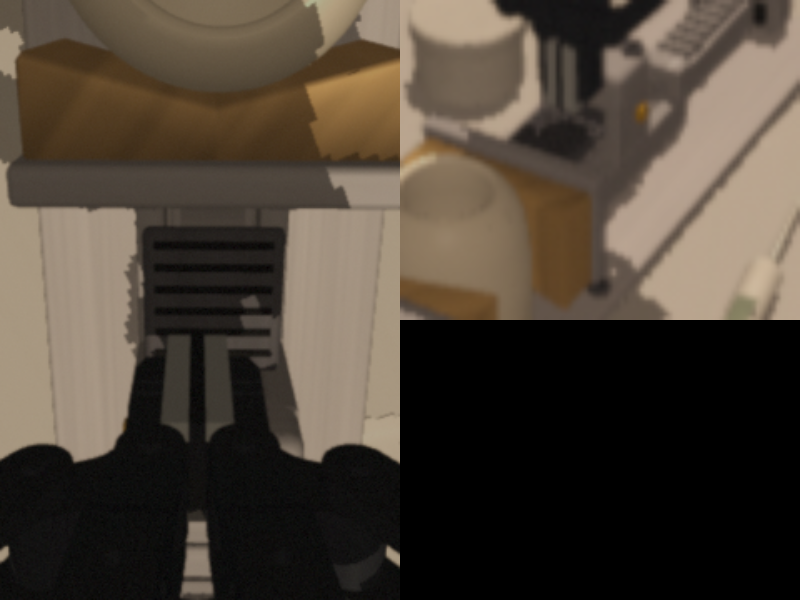

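The wrist crop shows the closed fingers over the rear of the pad, just ahead of the heel and about 3 mm left of the pad's midline. I'll shift 2.5 mm right and lower.

Request:
play_rows --rows '[{"xyz": [0, 0.0012, 0.005], "delta_rot": [0, 0, 0], "fingers": 255}, {"xyz": [0, 0.0013, 0.005], "delta_rot": [0, 0, 0], "fingers": 255}, {"xyz": [0, 0, 0.005], "delta_rot": [0, 0, 0], "fingers": 255}, {"xyz": [0, 0, 0.003], "delta_rot": [0, 0, 0], "fingers": 255}, {"xyz": [0, 0, 0], "delta_rot": [0, 0, 0], "fingers": 255}]'

```text
clock: 4.65
eef_pos: [577.3, -27.8, 82.7]
ee_rot: [-0.0, 0.838, 0.545, -0.0]
contact_force: [0.3, 0.6, -0.2]
width: -0.2
grasp_force: 0.0
```

Request:
play_rows --rows '[{"xyz": [0, 0, 0.001], "delta_rot": [0, 0, 0], "fingers": 255}, {"xyz": [0, 0, 0.001], "delta_rot": [0, 0, 0], "fingers": 255}, {"xyz": [0, 0, 0.001], "delta_rot": [0, 0, 0], "fingers": 255}, {"xyz": [0, 0, 0], "delta_rot": [0, 0, 0], "fingers": 255}]'

```text
clock: 4.98
eef_pos: [578.0, -28.0, 80.6]
ee_rot: [0.0, 0.838, 0.545, 0.0]
contact_force: [-1.1, -0.7, 2.9]
width: -0.1
grasp_force: 1.5
```

Request:
play_rows --rows '[{"xyz": [0, 0, 0.0015], "delta_rot": [0, 0, 0], "fingers": 255}, {"xyz": [0, 0, 0.0015], "delta_rot": [0, 0, 0], "fingers": 255}, {"xyz": [0, 0, 0.0015], "delta_rot": [0, 0, 0], "fingers": 255}, {"xyz": [0, 0, 0], "delta_rot": [0, 0, 0], "fingers": 255}, {"xyz": [0, 0, 0], "delta_rot": [0, 0, 0], "fingers": 255}]'

```text
clock: 5.4
eef_pos: [578.2, -27.5, 76.2]
ee_rot: [-0.0, 0.838, 0.545, 0.001]
contact_force: [-1.6, 1.9, 5.7]
width: 0.2
grasp_force: 2.9
```

Request:
play_rows --rows '[{"xyz": [0, 0, 0.0006], "delta_rot": [0, 0, 0], "fingers": 255}, {"xyz": [-0.002, 0, 0], "delta_rot": [0, 0, 0], "fingers": 255}, {"xyz": [-0.002, 0, 0], "delta_rot": [0, 0, 0], "fingers": 255}, {"xyz": [-0.003, 0, 0], "delta_rot": [0, 0, 0], "fingers": 255}, {"xyz": [-0.003, 0, 0], "delta_rot": [0, 0, 0], "fingers": 255}]'

```text
clock: 5.82
eef_pos: [574.9, -35.0, 75.9]
ee_rot: [-0.001, 0.838, 0.546, 0.002]
contact_force: [0.2, 3.6, 6.5]
width: -0.3
grasp_force: 3.3
```

Request:
play_rows --rows '[{"xyz": [-0.004, 0, 0], "delta_rot": [0, 0, 0], "fingers": 255}, {"xyz": [-0.004, 0, 0], "delta_rot": [0, 0, 0], "fingers": 255}, {"xyz": [-0.004, 0, 0], "delta_rot": [0, 0, 0], "fingers": 255}, {"xyz": [-0.004, 0, 0], "delta_rot": [0, 0, 0], "fingers": 255}, {"xyz": [-0.004, 0, 0], "delta_rot": [0, 0, 0], "fingers": 255}]'

```text
clock: 6.23
eef_pos: [566.8, -53.4, 75.9]
ee_rot: [-0.001, 0.838, 0.546, 0.002]
contact_force: [-0.4, 5.1, 6.0]
width: -0.0
grasp_force: 3.3
```

```bash
python3 - <<'E'
from h import *
np.set_printoptions(precision=2,suppress=True)
O=np.array([570.57,-37.56]);d=np.array([-.4056,-.914]);n=np.array([.914,-.4056])
s=snapshot("wrist");cv2.imwrite("pics/w3.png",s["pixels"])
for t,z in dict(release_pad=52,heel_face=70,dome_mould=10).items():
    for m in mark_of(s,t)[:1]:
        r,c=m["position"];p=at_z(s,(c,r),z)[:2];print(t,round(m["p"],2),(round(c),round(r)),(p-O)@d,(p-O)@n)
o=get_obs();p=o["eef_pos"][:2]-O;print(o["eef_pos"],p@d,p@n,o["clock"],o["contact_force"],o["contact_force"][:2]@d)
E
```

```text
release_pad 0.94 (313, 293) 2.8472084751896967 0.1372219617136501
heel_face 0.27 (612, 5) -90.79139514004363 80.27486189376478
[566.23 -54.6   75.78] 17.333420490906306 2.9397942373778028 6.4333 [-0.45  1.75  6.11] -1.4131536590073812
```

View pics/w3.png

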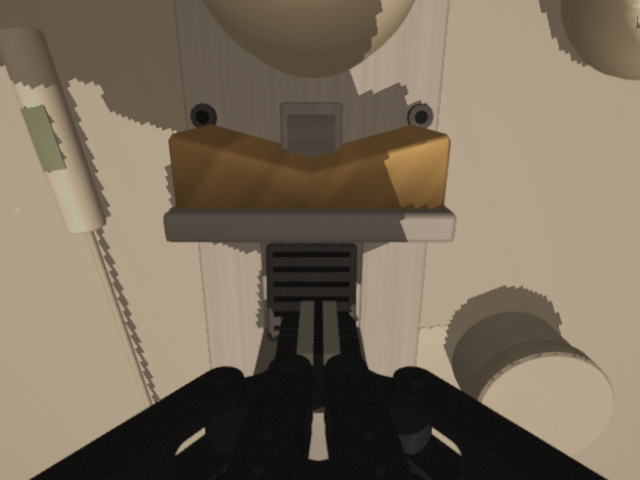

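The view shows the jaw off the mould by about 25 mm, with the lever held down by the fingers at (319,305). The mould is still standing at the top of the picture. About 65 mm of travel remains.

Request:
play_rows --rows '[{"xyz": [-0.004, -0.0003, 0], "delta_rot": [0, 0, 0], "fingers": 255}, {"xyz": [-0.005, -0.0003, 0], "delta_rot": [0, 0, 0], "fingers": 255}, {"xyz": [-0.005, -0.0003, 0], "delta_rot": [0, 0, 0], "fingers": 255}, {"xyz": [-0.005, -0.0003, 0], "delta_rot": [0, 0, 0], "fingers": 255}, {"xyz": [-0.005, -0.0003, 0], "delta_rot": [0, 0, 0], "fingers": 255}]'

```text
clock: 6.85
eef_pos: [556.9, -75.2, 76.2]
ee_rot: [0.001, 0.838, 0.546, 0.003]
contact_force: [1.8, 3.3, 4.7]
width: 0.0
grasp_force: 3.2
```

Request:
play_rows --rows '[{"xyz": [-0.005, 0, 0], "delta_rot": [0, 0, 0], "fingers": 255}, {"xyz": [-0.005, 0, 0], "delta_rot": [0, 0, 0], "fingers": 255}, {"xyz": [-0.005, 0, 0], "delta_rot": [0, 0, 0], "fingers": 255}, {"xyz": [-0.004, 0, 0], "delta_rot": [0, 0, 0], "fingers": 255}, {"xyz": [-0.004, 0, 0], "delta_rot": [0, 0, 0], "fingers": 255}]'

```text
clock: 7.27
eef_pos: [547.4, -96.5, 76.2]
ee_rot: [0.001, 0.838, 0.545, 0.002]
contact_force: [2.5, 3.5, 5.5]
width: 0.0
grasp_force: 3.2
```

Request:
play_rows --rows '[{"xyz": [-0.003, 0, 0], "delta_rot": [0, 0, 0], "fingers": 255}, {"xyz": [-0.003, 0, 0], "delta_rot": [0, 0, 0], "fingers": 255}, {"xyz": [-0.003, 0, 0], "delta_rot": [0, 0, 0], "fingers": 255}, {"xyz": [-0.003, 0, 0], "delta_rot": [0, 0, 0], "fingers": 255}]'

```text
clock: 7.6
eef_pos: [542.6, -107.5, 76.2]
ee_rot: [0.001, 0.838, 0.545, 0.002]
contact_force: [1.4, 2.8, 5.7]
width: -0.0
grasp_force: 3.2
```

Request:
play_rows --rows '[{"xyz": [-0.002, 0, 0], "delta_rot": [0, 0, 0], "fingers": 255}, {"xyz": [-0.002, 0, 0], "delta_rot": [0, 0, 0], "fingers": 255}, {"xyz": [-0.002, 0, 0], "delta_rot": [0, 0, 0], "fingers": 255}, {"xyz": [0, 0, 0], "delta_rot": [0, 0, 0], "fingers": 255}]'

```text
clock: 7.93
eef_pos: [540.4, -112.3, 76.3]
ee_rot: [0.0, 0.838, 0.546, 0.003]
contact_force: [1.5, 3.6, 6.0]
width: 0.3
grasp_force: 3.1
```

Request:
play_rows --rows '[{"xyz": [-0.0015, 0, 0], "delta_rot": [0, 0, 0], "fingers": 255}, {"xyz": [-0.0015, 0, 0], "delta_rot": [0, 0, 0], "fingers": 255}, {"xyz": [0, 0, 0], "delta_rot": [0, 0, 0], "fingers": 255}]'

```text
clock: 8.18
eef_pos: [540.3, -112.7, 76.3]
ee_rot: [-0.0, 0.838, 0.546, 0.004]
contact_force: [3.5, 8.1, 6.4]
width: -0.1
grasp_force: 6.2
```

Request:
play_rows --rows '[{"xyz": [-0.0015, 0, 0], "delta_rot": [0, 0, 0], "fingers": 255}, {"xyz": [-0.0015, 0, 0], "delta_rot": [0, 0, 0], "fingers": 255}, {"xyz": [0, 0, 0], "delta_rot": [0, 0, 0], "fingers": 255}]'

```text
clock: 8.43
eef_pos: [540.2, -112.8, 76.3]
ee_rot: [-0.001, 0.837, 0.547, 0.005]
contact_force: [5.8, 12.6, 5.4]
width: -0.1
grasp_force: 9.1
```

```bash
python3 - <<'E'
from h import *
np.set_printoptions(precision=2,suppress=True)
O=np.array([570.57,-37.56]);d=np.array([-.4056,-.914]);n=np.array([.914,-.4056])
s=snapshot("wrist")
for t,z in dict(release_pad=52).items():
    for m in mark_of(s,t)[:1]:
        r,c=m["position"];p=at_z(s,(c,r),z)[:2];print(t,round(m["p"],2),(round(c),round(r)),(p-O)@d,(p-O)@n)
o=get_obs();p=o["eef_pos"][:2]-O;print(o["eef_pos"],p@d,p@n,o["clock"],o["contact_force"],o["contact_force"][:2]@d)
sd=snapshot("side")["pixels"][150:310,260:460];cv2.imwrite("pics/s4.png",cv2.resize(sd,(750,600)))
E
```

```text
release_pad 0.88 (308, 285) 64.92701443252666 -1.6849112432946818
[ 540.18 -112.78   76.31] 81.0807033720634 2.731541669415165 8.5333 [ 5.68 12.8   6.97] -14.00803081941814
```

View pics/s4.png

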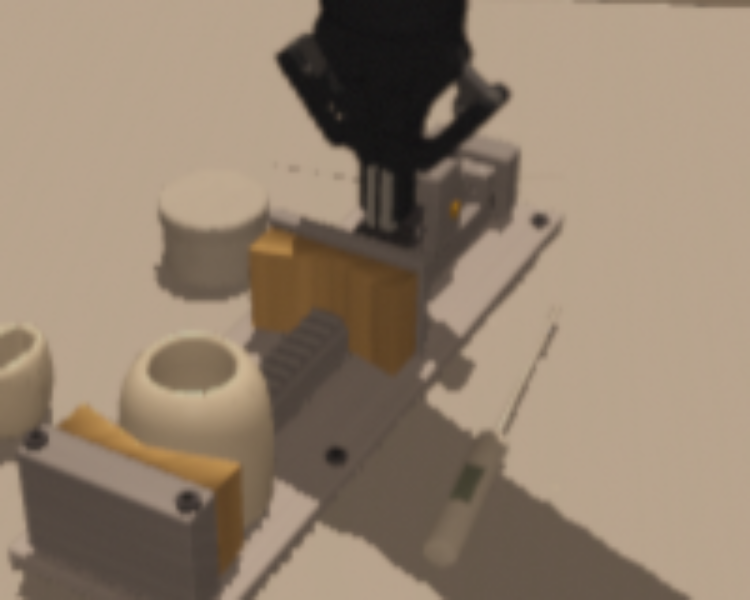

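The side view shows the jaw against the end-stop block at about (485,185), with the mould, tin and thermometer in place. Pushing with 14 N moves it no further, so it is home. I'll ease the push and lift.

Request:
play_rows --rows '[{"xyz": [0.0025, 0, 0], "delta_rot": [0, 0, 0], "fingers": 255}, {"xyz": [0.002, 0, 0], "delta_rot": [0, 0, 0], "fingers": 255}, {"xyz": [0, 0, -0.002], "delta_rot": [0, 0, 0], "fingers": 255}, {"xyz": [0, 0, -0.003], "delta_rot": [0, 0, 0], "fingers": 255}, {"xyz": [0.001, 0, -0.004], "delta_rot": [0, 0, 0], "fingers": 255}]'

```text
clock: 9.0
eef_pos: [539.0, -112.1, 83.8]
ee_rot: [-0.0, 0.838, 0.546, 0.001]
contact_force: [1.4, 3.7, -2.5]
width: -0.0
grasp_force: 1.9
```

Request:
play_rows --rows '[{"xyz": [0.003, 0, -0.005], "delta_rot": [0, 0, 0], "fingers": 255}, {"xyz": [0.003, 0, -0.01], "delta_rot": [0, 0, 0], "fingers": 255}, {"xyz": [0, 0, -0.03], "delta_rot": [0, 0, 0], "fingers": 255}, {"xyz": [0, 0, -0.04], "delta_rot": [0, 0, 0], "fingers": 255}, {"xyz": [0, 0, -0.04], "delta_rot": [0, 0, 0], "fingers": 255}]'

```text
clock: 9.42
eef_pos: [538.7, -109.9, 210.2]
ee_rot: [-0.0, 0.839, 0.544, -0.002]
contact_force: [1.1, 0.6, 0.4]
width: 0.3
grasp_force: 0.0
```

Request:
play_rows --rows '[{"xyz": [0.02, 0, -0.02], "delta_rot": [0, 0, 0], "fingers": 255}, {"xyz": [0.02, 0, 0], "delta_rot": [0, 0, 0], "fingers": 255}, {"xyz": [0, 0, 0], "delta_rot": [0, 0, 0], "fingers": 255}, {"xyz": [0, 0, 0], "delta_rot": [0, 0, 0], "fingers": 255}]'

```text
clock: 9.75
eef_pos: [556.3, -71.9, 229.5]
ee_rot: [0.0, 0.838, 0.546, -0.0]
contact_force: [-0.8, -0.6, -0.8]
width: 0.0
grasp_force: 0.0
```

```bash
python3 - <<'E'
from h import *
np.set_printoptions(precision=2,suppress=True)
O=np.array([570.57,-37.56]);d=np.array([-.4056,-.914]);n=np.array([.914,-.4056])
s=snapshot("wrist")
for t,z in dict(release_pad=56,heel_face=70,stop_face=23,dome_mould=10).items():
    for m in mark_of(s,t)[:1]:
        r,c=m["position"];p=at_z(s,(c,r),z)[:2];print(t,round(m["p"],2),(round(c),round(r)),(p-O)@d,(p-O)@n)
o=get_obs();print(o["eef_pos"],o["clock"],o["contact_force"])
sd=snapshot("side")["pixels"][150:310,260:460]
cv2.imwrite("pics/f5.png",np.hstack([cv2.resize(sd,(400,320)),cv2.resize(s["pixels"],(400,320))]))
E
```

```text
release_pad 0.86 (317, 252) 64.5122318793267 -0.5583952491401405
heel_face 0.73 (317, 152) -12.396632955044968 -0.6377715035666078
stop_face 0.37 (315, 0) -110.33442295751428 -1.888814745710242
dome_mould 0.97 (319, 1) -112.50463015869906 0.643581736800428
[555.46 -73.92 228.69] 10.0 [ 0.63 -0.1  -0.21]
```

View pics/f5.png

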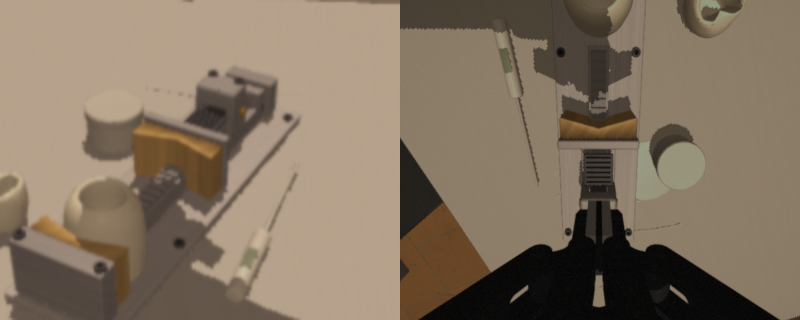

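The side crop shows the jaw against the stop and the lever up. The mould and the bystanders are in place. I'll check the travel with the top camera, using the same estimator as before.

```bash
python3 - <<'E'
from h import *
np.set_printoptions(precision=1,suppress=True)
O=np.array([570.57,-37.56]);d=np.array([-.4056,-.914])
Z=dict(release_pad=56,heel_face=70,wick_tin=0,heart_mould=0,thermometer=0,dome_mould=10)
for n in("top","side"):
    s=snapshot(n)
    a=s["pixels"][225:300,330:430] if n=="top" else s["pixels"][175:250,320:420]
    cv2.imwrite(f"pics/g_{n}.png",a)
    for t,z in Z.items():
        for m in mark_of(s,t)[:3]:
            r,c=m["position"];p=at_z(s,(c,r),z)[:2];print(n,t,round(m["p"],2),(round(c),round(r)),p,(p-O)@d)
cv2.imwrite("pics/g.png",np.hstack([cv2.resize(cv2.imread(f"pics/g_{n}.png"),(400,300),interpolation=cv2.INTER_CUBIC) for n in("top","side")]))
E
```

```text
top heart_mould 0.57 (312, 185) [725.7  12.6] -108.73786035815681
top thermometer 0.53 (319, 290) [476.4  -7.1] 10.35946522679221
top dome_mould 0.86 (233, 171) [756.4 201.5] -293.9252447651121
side release_pad 0.65 (364, 208) [ 537.2 -109.8] 79.57275351126796
side heel_face 0.92 (366, 201) [ 533.5 -115.1] 85.90428882353423
side wick_tin 0.94 (317, 218) [ 639.3 -144.7] 70.00213768884466
side wick_tin 0.48 (259, 264) [725.8  18.4] -114.13720611473221
side heart_mould 0.8 (259, 261) [729.1  10.1] -107.85347736882099
side heart_mould 0.49 (389, 263) [479.8  -9.3] 10.948701079410917
side thermometer 0.62 (388, 265) [481.6  -4.7] 6.0305232770179344
side dome_mould 0.73 (314, 284) [610.1  74.7] -118.64148674417314
side dome_mould 0.61 (393, 375) [467.6 252.8] -223.61348717182082
```

View pics/g.png

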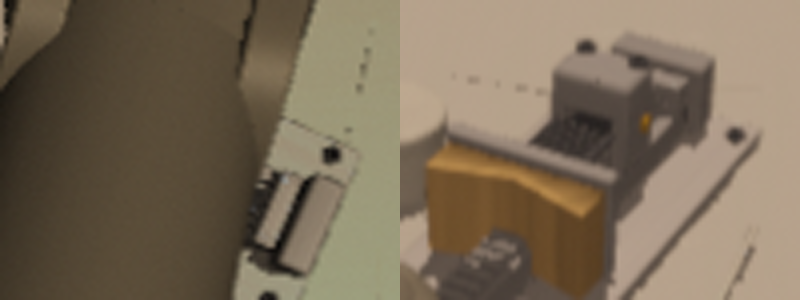

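```bash
python3 -c "
from cell import *
print(hand_in())"
```

```text
the job is handed in; nothing more can be done
None
```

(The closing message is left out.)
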